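# Index the engraver's slide to its next station

### The job

Swing the arrest lever on the grey housing all the way over to raise the hold-down beam, push the carrier with the engraver's vise along its rail until it clicks into the middle station under the beam without running on past it, then swing the lever fully back so that the beam drops into the carrier's slot and holds it there. Leave the other tools on the bench where they are.

Things in the scene. Friction and masses are not known exactly. Their poses are not given: they have to be found in the camera images.
- slide_base: indexing slide screwed to the bench: dark steel base plate 16 mm thick, x -80 to 125, y -175 to 185 mm in its frame, an aluminium rail along its y (x -25 to 25, top z 32, end stops to z 46 at y -166 and 166). Origin at bench level under the middle station; x points roughly away from the robot, +y to the robot's left
- carrier (a joint): carrier's place along the rail (m), growing towards slide_base +y: 0 = middle station under the beam, 0.085 = last station; starts between -0.110 and -0.060. An 87 x 84 mm aluminium plate with push plate, vise and two cheeks; about 2 N push it; a spring click draws it to 0 from about 5 mm off, and about 9 N push it out again. It cannot be lifted off and stays where it is left
- push_face (a point): centre of the outer (-y) face of the carrier's upright push plate, 60 mm wide along slide_base x, 8 mm thick, from z 46 to 76 mm above the bench; this point is at z 61, 42 mm to -y and 8 mm to -x of the carrier's centre
- vise (a point): top centre of the round dark engraver's vise on the carrier, 52 mm across, from z 46 to 70 mm above the bench, with two steel jaws and a brass piece on top up to z 84; 18 mm to -x of the carrier's centre. It moves with the carrier
- slot (a point): top of the slot between the two upright steel cheeks at the back of the carrier, 28 mm to +x of its centre, at z 74 mm. Each cheek is 16 x 10 mm, z 46 to 74; the slot is 24 mm wide along y. It moves with the carrier
- station (a point): the middle station: the V notch, 18 mm wide, of the steel index strip in front of the rail (slide_base x -60, y 0, strip top z 28 mm) into which the spring plunger on the carrier's front lug (x -69 to -43, y +-12 of its centre, cap to z 74 mm) clicks. A second notch at y 85 mm is the last station. Axes as slide_base
- lever (a joint): angle of the arrest lever (rad) about the vertical axis at lever_pivot: 0 = beam down and arrested (knob on the side away from the robot), 1.22 = beam fully raised (knob swung towards the robot, anticlockwise from above). End stops at both; stays where left; about 2 N at the knob turn it. Starts at 0
- lever_knob (a point): centre of the upright black knob on the lever's end, a cylinder 22 mm across, z 96 to 138 mm above the bench (this point at z 117); below it the flat steel arm, top z 98. It moves on a circle of 70 mm about lever_pivot: slide_base x 120, y 167 mm at lever 0, x 40, y 167 at lever 1.22
- lever_pivot (a point): the lever's vertical axis, at z 100 mm on top of the grey gear housing; x 80, y 110 mm in slide_base. The housing spans x 63 to 113, y 78 to 142, up to z 88 mm
- beam (a joint): angle of the steel hold-down beam (rad): 0 = down, 1.52 = raised upright; geared to the lever (1.246 x its angle). Hinged behind the rail at slide_base x 100, y 0, z 78 mm between two posts (x 87 to 119, y -19 to 19, to z 94), it reaches 80 mm towards -x and is 16 mm wide. Down, it bars the way of the carrier's cheeks
- beam_nose (a point): underside of the nose at the beam's free end, 16 x 16 mm; beam down: slide_base x 28, y 0, z 54 mm, so with the carrier in the middle station it stands in the slot with 4 mm to spare on each side; beam raised: x 72, z 149 mm, the beam reaching up to z 160
- bur_stand: bystander, loose: round wooden stand 68 mm across, 26 mm high, full of upright steel burs (to 82 mm high); origin at the centre of its underside
- bur_stand_small: bystander, loose: round wooden stand 56 mm across, 24 mm high, full of upright steel burs (to 79 mm high); origin at the centre of its underside
- graver: bystander, loose: graver with wooden mushroom handle and thin steel shank, 133 mm long, lying along its x; origin at the centre of its underside
- bead_box: bystander, loose: flat light plastic organiser box, 130 x 56 x 24 mm; origin at the centre of its underside
- bench_brush: bystander, loose: brush lying along its x; origin at the centre of its underside
- chasing_hammer: bystander, loose: hammer lying along its x; origin at the centre of its underside
- handpiece: bystander, loose: aluminium pencil-shaped air handpiece, 162 mm long, lying along its x; origin at the centre of its underside
- steel_block: bystander, loose: square steel bench block, 75 x 75 x 22 mm; origin at the centre of its underside

How it is judged:
By the outcome, as a careful person would: the job done as asked, in the order asked, and still so for the second after the job is handed in, with the robot touching nothing.
It also fails if it takes over 64 s, if anything falls off the work surface, if the arm or the gripper's body presses on something with over 40 N, if the wrist force passes 120 N, or if a joint passes its speed limit or range.

### The arm

A 6-joint arm with a two-finger parallel gripper is mounted at the origin on the work surface. World frame = base frame: x ahead of the robot, y to its left, z up, the work surface at z = 0. Lengths are in m, angles in rad, forces in N, time in s.
With the tool pointing down it reaches from about 0.375 to 0.9 m from the base axis. Payload 3.1 kg.
Tool frame: the origin (TCP) lies on the centre line of the jaws, within the pads' length; the fingertips stand 19 mm ahead of it and the grasp point (between the pads) is the TCP; z points along the fingers, y is the line along which they close (so a half turn about z gives the same grasp; the last joint's range is limited). The gripper opens to 85 mm and grips with 20 to 120 N. Pads are 22 mm wide; open, the fingers measure 114 mm over their backs; the gripper's body (76 mm by 85 mm) begins 54 mm behind the grasp point. The pads swing forward as they close: fully open they stand 13 mm farther back than shut.
Start: joints at [-0.178, 0.527, 1.433, -0, 1.181, -0.178], TCP at [0.625, 0, 0.25] pointing down, gripper open.
Joint ranges: [-3.08, 3.08], [-0.75, 2.2], [0.22, 2.44], [-1.43, 4.57], [0, 2.65], [-2.85, 2.85]. Speed limits (rad/s): [2.79, 2.79, 3.14, 3.14, 3.14, 3.14].

### API

Orientations are given as a unit quaternion [x, y, z, w].
In Python, from station import manip, cams, sign_off gives the robot as it stands.
- The arm moves only by the tool carry_out, never from a script. Its argument "targets" is a list that holds one entry, the list of rows, each a list of 7 numbers: the shift along the tool's x, y, z in cm, then the turn, a rotation vector about the tool's x, y, z in degrees, then the finger opening in cm, from 0 to 8.54. A call has 1 to 12 rows; each row is the pose to reach, as a shift and turn from the pose commanded when the call began, along the tool's axes at that moment; what a row does not reach only later rows make up. A row lasts 1/12 s, in which the tool goes at most 41.7 mm and 7.16 degrees, less where a joint would pass 70% of its speed; a pose out of reach is approached as far as the arm can. A call with a gripper value outside its range is refused whole. The fingers move at their own pace and stop on an object; "force" is the grip in N (left out, the last holds). Time passes only in rows, so rows that repeat a pose let the fingers close. It gives the time, the measured TCP pose, the force, the opening and the grip force at its end, in the units of the state.
- manip.sense(): the state, without advancing time (a new reading comes with each control period).
- cams.snapshot(name): name is "scene" or "side" or "wrist"; returns the picture (420x560x3 uint8, red, green, blue); there is no depth.
- cams.camera_info(name): a dict with "K" (3x3 intrinsics, pixels), "T" (4x4, takes a point from camera to world coordinates). Camera axes: x right, y down, z forward; pixel columns grow to the right and rows downward; lengths in m; the calibration is good to about 2 mm. A picture is of the moment at which its call begins: read the wrist's pose just before it. camera_info takes no time and is no camera call; for the wrist camera it gives the pose at the moment of the call.
- sign_off(): hands the job in; it is judged then, once.
The state is a dict: "t": time; "q": joint angles; "qd": joint speeds; "tau": joint torques, N m; "tcp_pos": TCP position; "tool_rot": TCP orientation; "force": force on the tool from outside, world axes, zero at the start; "ft_torque": the same for the moment, N m; "finger_gap": opening from 0.0 (shut) to 1.0 (fully open); "gripper_force": force on a finger pad.
Only numpy, scipy, OpenCV 4.12 (cv2) and the standard library are available. Lean on these libraries where they do the work, as an engineer would, in place of code of your own. Each camera call takes 0.05 s, during which the arm holds its last target. There are 200 camera calls.

## Working session

There is one attempt and no reset: what is moved stays moved. The work goes in short steps, Python scripts to look and compute and a tool call to move; the robot and the scene stay as the last step left them, time stands still between calls to the robot, and variables do not carry over. Pictures are saved under pics/ and viewed, at most 10 in all, crops included, and the job is handed in when it is done.

Besides the shell and the picture viewer there is one more tool, called as name([rows], argument=value, ...), one row to a line, values as JSON. carry_out: Moves the arm, as the interface text tells. Its arguments: {"type":"object","properties":{"targets":{"type":"array"},"force":{"type":"number"}},"required":["targets"]}

```bash
mkdir -p pics; ls; python3 - <<'E'
from station import manip,cams
import cv2,numpy as np
for n in("scene","side"):
    im=cams.snapshot(n); cv2.imwrite(f"pics/{n}0.png",im[:,:,::-1])
    c=cams.camera_info(n); print(n,np.round(c["K"],1).tolist(),np.round(c["T"],4).tolist())
s=manip.sense();print(s["t"],s["tcp_pos"],s["tool_rot"],s["finger_gap"])
E
```

```text
pics
scene [[516.9, 0.0, 273.7], [0.0, 516.9, 215.1], [0.0, 0.0, 1.0]] [[-0.7632, 0.3391, -0.55, 1.3723], [0.646, 0.3803, -0.6619, 1.0224], [-0.0153, -0.8604, -0.5093, 0.8709], [0.0, 0.0, 0.0, 1.0]]
side [[500.1, 0.0, 276.4], [0.0, 500.1, 205.2], [0.0, 0.0, 1.0]] [[-0.8193, -0.348, 0.4556, -0.1067], [-0.5732, 0.4772, -0.6662, 1.0207], [0.0144, -0.807, -0.5904, 0.9634], [0.0, 0.0, 0.0, 1.0]]
0.1 [6.24414494e-01 1.34222227e-04 2.49438480e-01] [ 7.07118746e-01  7.07094165e-01 -5.41448849e-04 -7.93037390e-04] 0.9949111813114049
```

View pics/scene0.png

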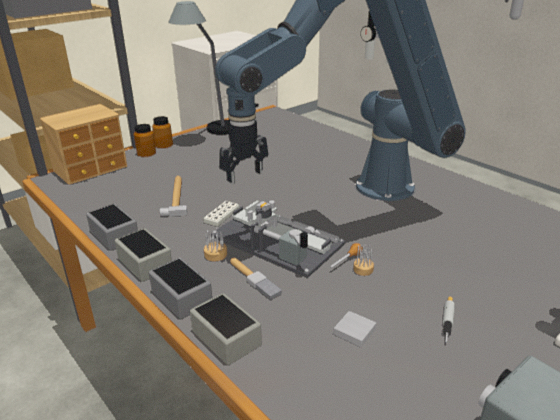

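View pics/side0.png

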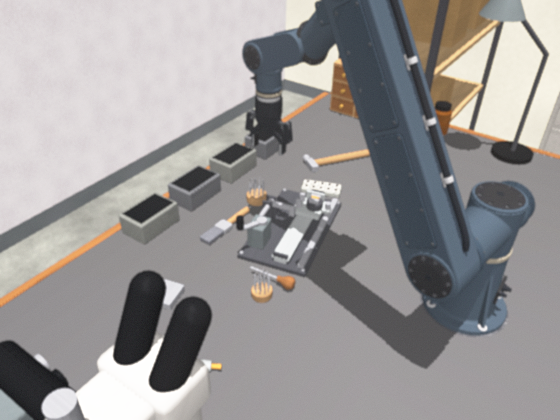

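The scene view shows the slide near (295,240), with the carrier at its far end by (262,212) and the black knob at (304,240). The side view shows the slide at about (290,232) and the knob at (240,222). I'll enlarge these areas and take a wrist picture.

```bash
python3 - <<'E'
from station import manip,cams
import cv2,numpy as np
a=cv2.imread("pics/scene0.png")[180:290,190:380]; b=cv2.imread("pics/side0.png")[170:310,190:360]
cv2.imwrite("pics/sc_crop.png",cv2.resize(a,None,fx=4,fy=4,interpolation=cv2.INTER_CUBIC))
cv2.imwrite("pics/sd_crop.png",cv2.resize(b,None,fx=4,fy=4,interpolation=cv2.INTER_CUBIC))
c=cams.camera_info("wrist"); im=cams.snapshot("wrist"); cv2.imwrite("pics/w0.png",im[:,:,::-1])
print(np.round(c["K"],1).tolist(),np.round(c["T"],4).tolist())
E
```

```text
[[317.3, 0.0, 281.1], [0.0, 317.3, 207.0], [0.0, 0.0, 1.0]] [[1.0, 0.001, -0.0019, 0.6243], [0.0004, -0.9585, -0.285, 0.0726], [-0.0021, 0.285, -0.9585, 0.3733], [0.0, 0.0, 0.0, 1.0]]
```

View pics/sc_crop.png

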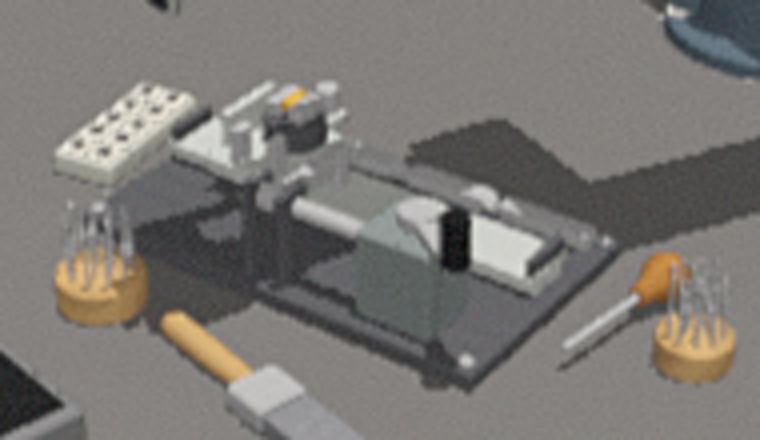

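View pics/sd_crop.png

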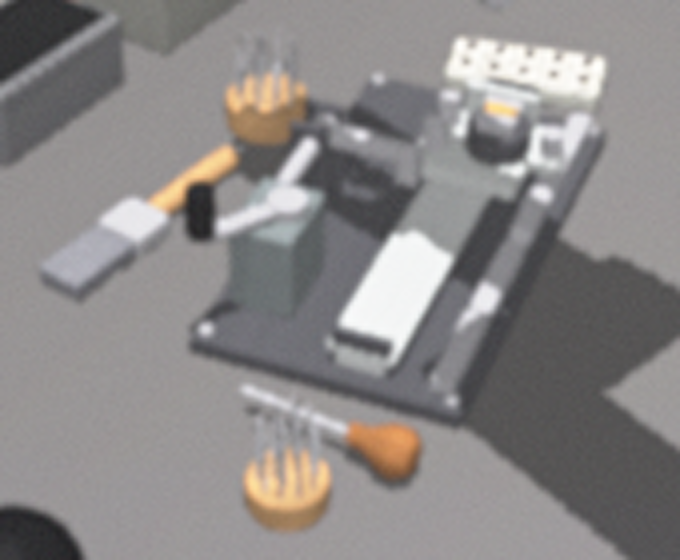

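View pics/w0.png

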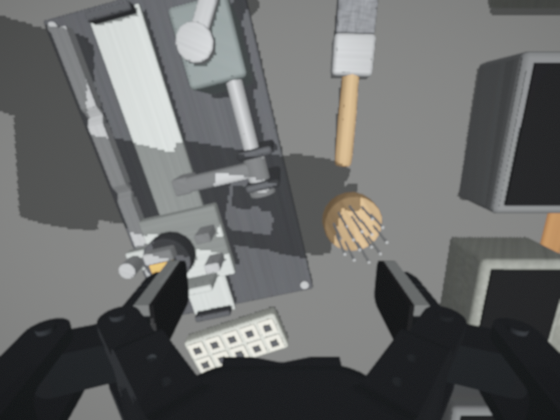

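The wrist view has image right as world +x and image up as world +y. In it the plate runs from the corner at (48,22) to (312,290), the lever pivot disc is at (195,42) and the plunger cap at (127,270). The scene crop shows the knob at (455,240). The side crop shows it at (201,210), with the brass piece at (500,107).

```bash
cat > h.py <<'E'
import numpy as np
from station import manip,cams
from scipy.optimize import least_squares
from scipy.spatial.transform import Rotation as R
def ray(c,u,v,z):
    T=c["T"];d=T[:3,:3]@np.linalg.solve(c["K"],[u,v,1]);return T[:3,3]+d*(z-T[2,3])/d[2]
def sb2w(p,x):
    c,s=np.cos(p[2]),np.sin(p[2]);x=np.asarray(x,float)
    return np.array([p[0]+c*x[0]-s*x[1],p[1]+s*x[0]+c*x[1],*x[2:]])
def w2sb(p,w):
    c,s=np.cos(p[2]),np.sin(p[2]);d=np.asarray(w[:2])-p[:2];return np.array([c*d[0]+s*d[1],-s*d[0]+c*d[1]])
E
python3 - <<'E'
from h import *
C={n:cams.camera_info(n) for n in("scene","side","wrist")}
sc=lambda u,v:("scene",190+u/4,180+v/4); sd=lambda u,v:("side",190+u/4,170+v/4); w=lambda u,v:("wrist",u,v)
obs=[(sc(617,240),(-.08,.185,.016)),(sc(470,376),(.125,.185,.016)),(sd(193,335),(.125,.185,.016)),(sd(460,414),(-.08,.185,.016)),
(w(312,290),(.125,-.175,.016)),(w(47,22),(-.08,.185,.016)),(w(195,42),(.08,.11,.105)),(sc(455,240),(.12,.167,.117)),(sd(201,210),(.12,.167,.117))]
W=[(ray(C[o[0]],o[1],o[2],x[2])[:2],x) for o,x in obs]
f=lambda p:np.concatenate([sb2w(p,x)[:2]-a for a,x in W])
r=least_squares(f,[.5,.15,.2],loss="soft_l1",f_scale=.003)
print(r.x,np.degrees(r.x[2]));print(np.round(f(r.x).reshape(-1,2)*1e3,1).tolist())
np.save("p.npy",r.x)
for o,z,n in[(w(127,270),.074,"cap -56"),(sd(500,107),.084,"brass -18"),(sc(292,98),.084,"brass -18")]:
    print(n,np.round(w2sb(r.x,ray(C[o[0]],o[1],o[2],z))*1e3,1))
E
```

```text
[ 5.02946576e-01 -2.00360691e-05  2.26135447e-01] 12.956606725185722
[[-2.4, -1.1], [-0.2, -4.2], [4.8, 2.5], [1.0, -0.2], [0.9, 1.5], [-5.4, 2.7], [-1.7, 0.8], [0.2, -4.5], [1.9, 0.2]]
cap -56 [-58.6 -74.2]
brass -18 [-18.3 -74.8]
brass -18 [-13.5 -70.4]
```

carry_out([
  [[3,-0.7,0,0,0,-4,4.5],[7,-1.6,0,0,0,-8,4.5],[11,-2.5,1,0,0,-13,4.5],[15,-3.4,2.5,0,0,-13,4.5],[18,-4,4,0,0,-13,4.5],[18.9,-4.2,5,0,0,-13,4.5],[18.9,-4.2,5,0,0,-13,4.5],[18.9,-4.2,5,0,0,-13,4.5],[18.9,-4.2,5,0,0,-13,4.5]],
])

```text
t: 0.9
tcp_pos: [0.584, 0.1878, 0.2008]
tool_rot: [0.623, 0.782, 0.0, 0.001]
force: [0.5, 0.9, -0.2]
finger_gap: 0.527
gripper_force: 0.0
```

```bash
python3 - <<'E'
from h import *
import cv2
p=np.load("p.npy");s=manip.sense()
print(s["t"],s["tcp_pos"],w2sb(p,s["tcp_pos"]),R.from_quat(s["tool_rot"]).as_matrix().round(3).tolist(),s["finger_gap"],s["force"])
c=cams.camera_info("wrist");print(c["T"].round(4).tolist())
cv2.imwrite("pics/w1.png",cams.snapshot("wrist")[:,:,::-1])
E
```

```text
0.9 [0.58399574 0.18781349 0.20080256] [0.12110039 0.16487903] [[-0.224, 0.975, 0.001], [0.975, 0.224, -0.001], [-0.001, 0.001, -1.0]] 0.5272996945692442 [ 0.47947237  0.88201534 -0.16277938]
[[0.9745, 0.2149, 0.0649, 0.5673], [0.2245, -0.9338, -0.2786, 0.2586], [0.0007, 0.286, -0.9582, 0.3246], [0.0, 0.0, 0.0, 1.0]]
```

View pics/w1.png

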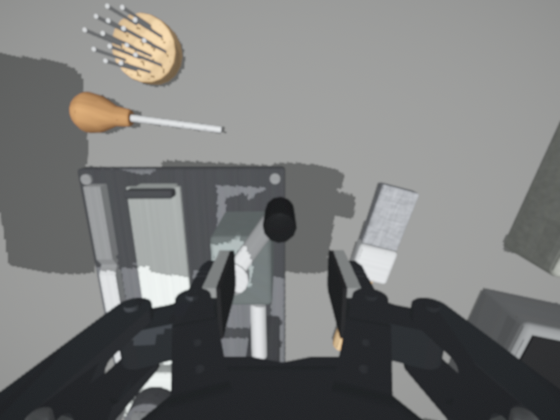

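The wrist view is now aligned with the slide. The knob top is at (280,212), and the plate's +y edge runs from corner (80,168) to (286,168).

```bash
python3 - <<'E'
from h import *
p=np.load("p.npy");c=cams.camera_info("wrist")
W=[]
for u,v,x in[(80,168,(-.08,.185,.016)),(286,168,(.125,.185,.016)),(280,212,(.12,.167,.138)),(165,193,(-0,.166,.046)),(129,193,(-.025,.166,.046)),(174,193,(.025,.166,.046))]:
    a=ray(c,u,v,x[2]);print(x,w2sb(p,a).round(4));
E
```

```text
(-0.08, 0.185, 0.016) [-0.0757  0.1851]
(0.125, 0.185, 0.016) [0.126  0.1849]
(0.12, 0.167, 0.138) [0.1204 0.1782]
(0, 0.166, 0.046) [0.0161 0.1673]
(-0.025, 0.166, 0.046) [-0.0164  0.1673]
(0.025, 0.166, 0.046) [0.0242 0.1673]
```

carry_out([
  [[0.2,-0.1,2.5,0,0,0,4.5],[0.2,-0.1,5,0,0,0,4.5],[0.2,-0.1,7,0,0,0,4.5],[0.2,-0.1,7.7,0,0,0,4.5],[0.2,-0.1,7.7,0,0,0,3.4],[0.2,-0.1,7.7,0,0,0,3.4],[0.2,-0.1,7.7,0,0,0,3.4]],
])

```text
t: 1.53
tcp_pos: [0.5831, 0.1903, 0.1249]
tool_rot: [0.623, 0.782, 0.001, 0.001]
force: [0.5, 0.0, 0.4]
finger_gap: 0.398
gripper_force: 0.0
```

```bash
python3 - <<'E'
from h import *
p=np.load("p.npy");s=manip.sense()
print(s["t"],s["tcp_pos"],w2sb(p,s["tcp_pos"]),s["force"],s["gripper_force"])
a0=np.arctan2(.057,.04)
for th in np.linspace(0,1.22,11):
    x=.08+.07*np.cos(a0+th);y=.11+.07*np.sin(a0+th)
    print(round(th,2),np.round([y*100-16.7,x*100-12.0],2))
E
```

```text
1.5333 [0.58305587 0.19030189 0.12493394] [0.12074238 0.16751481] [0.54166565 0.00794812 0.43153106] 0.0
0.0 [0.03 0.02]
0.12 [ 0.48 -0.71]
0.24 [ 0.83 -1.48]
0.37 [ 1.09 -2.3 ]
0.49 [ 1.25 -3.13]
0.61 [ 1.3  -3.99]
0.73 [ 1.25 -4.84]
0.85 [ 1.1  -5.68]
0.98 [ 0.84 -6.49]
1.1 [ 0.49 -7.27]
1.22 [ 0.05 -8.  ]
```

carry_out([
  [[0.1,-0.6,0,0,0,0,3.4],[0.5,-1.3,0,0,0,0,3.4],[0.8,-2.1,0,0,0,0,3.4],[1.1,-2.9,0,0,0,0,3.4],[1.2,-3.7,0,0,0,0,3.4],[1.3,-4.5,0,0,0,0,3.4],[1.2,-5.4,0,0,0,0,3.4],[1.1,-6.3,0,0,0,0,3.4],[0.8,-7.1,0,0,0,0,3.4],[0.6,-7.7,0,0,0,0,3.4],[0.4,-8.1,0,0,0,0,3.4],[0.3,-8.3,0,0,0,0,3.4]],
])

```text
t: 2.53
tcp_pos: [0.5, 0.1751, 0.1242]
tool_rot: [0.622, 0.783, 0.001, 0.001]
force: [1.4, 2.2, 1.2]
finger_gap: 0.396
gripper_force: 1.3
```

carry_out([
  [[-0.1,-0.1,0,0,0,0,3.4],[-0.2,-0.2,0,0,0,0,3.4],[-0.2,-0.3,0,0,0,0,3.4],[-0.2,-0.3,0,0,0,0,3.4]],
])

```text
t: 2.87
tcp_pos: [0.4979, 0.172, 0.1233]
tool_rot: [0.623, 0.783, -0.0, 0.0]
force: [3.3, -0.7, 1.7]
finger_gap: 0.402
gripper_force: 1.2
```

Step further toward the end stop in small steps until the force builds.

carry_out([
  [[0,-0.15,0,0,0,0,3.4],[0,-0.3,0,0,0,0,3.4],[0,-0.3,0,0,0,0,3.4],[0,-0.3,0,0,0,0,3.4]],
])

```text
t: 3.2
tcp_pos: [0.4977, 0.1719, 0.1234]
tool_rot: [0.623, 0.782, 0.002, 0.002]
force: [7.7, 1.9, -2.7]
finger_gap: 0.397
gripper_force: 3.8
```

carry_out([
  [[0,-0.15,0,0,0,0,3.4],[0,-0.3,0,0,0,0,3.4],[0,-0.3,0,0,0,0,3.4],[0,-0.3,0,0,0,0,3.4]],
])

```text
t: 3.53
tcp_pos: [0.4976, 0.1718, 0.1234]
tool_rot: [0.623, 0.782, 0.005, 0.004]
force: [13.1, 3.6, -8.5]
finger_gap: 0.398
gripper_force: 6.4
```

carry_out([
  [[0,0.6,0,0,0,0,3.4],[0,1.1,0,0,0,0,4],[0,1.1,-3,0,0,0,4.5],[0,1.1,-6.5,0,0,0,4.5],[0,1.1,-9.5,0,0,0,3],[-3,0.6,-9.8,0,0,0,0],[-6.5,-0.6,-9.8,0,0,0,0],[-10,-1.8,-9.8,0,0,0,0],[-13.5,-3,-9.8,0,0,0,0],[-17,-3.5,-9.8,0,0,0,0],[-19.5,-3.6,-9.8,0,0,0,0],[-20,-3.6,-9.8,0,0,0,0]],
])

```text
t: 4.53
tcp_pos: [0.501, -0.0354, 0.2208]
tool_rot: [0.624, 0.781, -0.001, -0.001]
force: [0.1, 0.1, -0.7]
finger_gap: -0.002
gripper_force: 0.0
```

```bash
python3 - <<'E'
from h import *
import cv2
p=np.load("p.npy");s=manip.sense()
print(s["t"],s["tcp_pos"],w2sb(p,s["tcp_pos"]),s["finger_gap"],s["force"])
c=cams.camera_info("wrist");np.save("Tw2.npy",c["T"])
cv2.imwrite("pics/w2.png",cams.snapshot("wrist")[:,:,::-1])
E
```

```text
4.5333 [ 0.50097803 -0.03541443  0.2208383 ] [-0.00985432 -0.03405189] -0.0022836868199162443 [ 0.1311736   0.07694509 -0.65611113]
```

View pics/w2.png

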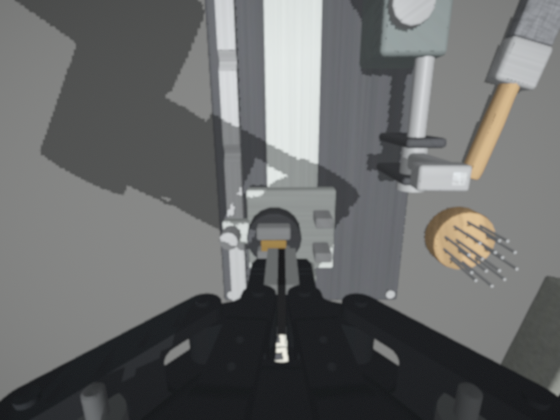

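The beam now stands upright, with its top at (440,177). The carrier's leading edge is at v≈188 from u=247 to 334, the plunger cap is at (231,231), the cheeks are at (322,213) and (322,248), and the station notch is near (229,148).

```bash
python3 - <<'E'
from h import *
p=np.load("p.npy");c=cams.camera_info("wrist");c["T"]=np.load("Tw2.npy")
for n,u,v,z in[("plate edge y+42",290,188,.046),("plate xL -43.5",247,188,.046),("xR",334,188,.046),("cap",230,233,.074),("cheek+ 17",322,217,.074),("cheek- -17",322,253,.074),("notch y0",229,148,.028),("notch 85",226,58,.028),("corner 125,-175",400,298,.016)]:
    print(n,(w2sb(p,ray(c,u,v,z))*1e3).round(1))
E
```

```text
plate edge y+42 [ -2.1 -31.3]
plate xL -43.5 [-43.6 -31.2]
xR [ 40.3 -31.4]
cap [-57.4 -66.7]
cheek+ 17 [ 26.1 -51.5]
cheek- -17 [ 27.3 -86.8]
notch y0 [-62.1   5.1]
notch 85 [-60.8  86.4]
corner 125,-175 [ 129.1 -171.7]
```

carry_out([
  [[-3,0,0,0,0,0,0],[-6.5,0,0,0,0,0,0],[-10,0.1,0,0,0,0,0],[-11.1,0.2,0,0,0,0,0],[-11.3,0.2,2,0,0,0,0],[-11.3,0.2,5.5,0,0,0,0],[-11.3,0.2,9,0,0,0,0],[-11.3,0.2,12,0,0,0,0],[-11.3,0.2,14.3,0,0,0,0],[-11.3,0.2,15,0,0,0,0],[-11.3,0.2,15,0,0,0,0]],
])

```text
t: 5.5
tcp_pos: [0.527, -0.1393, 0.0692]
tool_rot: [0.622, 0.783, -0.001, -0.003]
force: [0.0, 0.7, -0.0]
finger_gap: -0.004
gripper_force: 0.0
```

carry_out([
  [[0.4,0,0,0,0,0,0],[0.8,0,0,0,0,0,0],[1.2,0,0,0,0,0,0],[1.6,0,0,0,0,0,0],[2,0,0,0,0,0,0],[2.4,0,0,0,0,0,0],[2.8,0,0,0,0,0,0],[3.2,0,0,0,0,0,0],[3.6,0,0,0,0,0,0],[4,0,0,0,0,0,0],[4,0,0,0,0,0,0]],
])

```text
t: 6.42
tcp_pos: [0.5202, -0.1025, 0.0723]
tool_rot: [0.623, 0.783, 0.0, 0.001]
force: [0.7, -0.2, 0.0]
finger_gap: -0.004
gripper_force: 0.0
```

```bash
cat > look.py <<'E'
from h import *
import cv2,sys
p=np.load("p.npy");s=manip.sense()
print(s["t"],w2sb(p,s["tcp_pos"])*1e3,s["tcp_pos"][2],s["force"])
c=cams.camera_info("wrist");np.save("T%s.npy"%sys.argv[1],c["T"])
cv2.imwrite("pics/%s.png"%sys.argv[1],cams.snapshot("wrist")[:,:,::-1])
E
python3 look.py w3
```

```text
6.4167 [  -6.15106515 -103.71738293] 0.07225600283938655 [ 0.70095171 -0.1773664   0.01085919]
```

View pics/w3.png

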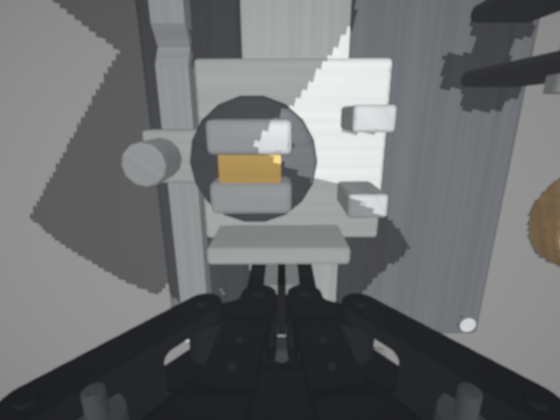

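Close view: the push plate's top spans (210–348, 226–262), with the fingers just behind it. The carrier plate's leading edge is at v≈60, its trailing edge at 235, the cheek tops at (374,118) and (366,204), and the station notch at (171,42).

```bash
python3 - <<'E'
from h import *
p=np.load("p.npy");c=cams.camera_info("wrist");c["T"]=np.load("Tw3.npy")
for n,u,v,z in[("plate edge y+42",290,60,.046),("trail -42",370,236,.046),("xL",195,60,.046),("xR",390,60,.046),("pushface top -42",280,248,.076),("pushface top -42 b",280,262,.076),("cap",148,165,.074),("ch+",374,118,.074),("ch-",366,204,.074),("notch a",172,25,.028),("notch b",172,62,.028)]:
    print(n,(w2sb(p,ray(c,u,v,z))*1e3).round(1))
E
```

```text
plate edge y+42 [-2.7 -9.3]
trail -42 [ 38.6 -91.1]
xL [-43.9  -9.4]
xR [40.6 -9.3]
pushface top -42 [ -7.  -84.4]
pushface top -42 b [ -7.  -90.8]
cap [-57.9 -50.6]
ch+ [ 27.8 -33. ]
ch- [ 27.5 -66.2]
notch a [-58.    8.3]
notch b [-59.6  -7.7]
```

carry_out([
  [[0.4,0,0,0,0,0,0],[0.8,0,0,0,0,0,0],[1.2,0,0,0,0,0,0],[1.6,0,0,0,0,0,0],[2,0,0,0,0,0,0],[2.4,0,0,0,0,0,0],[2.8,0,0,0,0,0,0],[3.2,0,0,0,0,0,0],[3.5,0,0,0,0,0,0],[3.8,0,0,0,0,0,0],[4,0,0,0,0,0,0],[4,0,0,0,0,0,0]],
])

```text
t: 7.47
tcp_pos: [0.5108, -0.0631, 0.0714]
tool_rot: [0.623, 0.782, 0.0, -0.0]
force: [-0.2, -0.4, -1.2]
finger_gap: -0.003
gripper_force: 0.0
```

```bash
python3 look.py w4; python3 - <<'E'
import cv2
a,b=cv2.imread("pics/w3.png"),cv2.imread("pics/w4.png")
# row shift of carrier relative to the tool
t=a[100:262,200:310]
r=cv2.matchTemplate(b[60:300,180:340],t,cv2.TM_CCOEFF_NORMED);_,m,_,l=cv2.minMaxLoc(r);print(m,l[0]+180-200,l[1]+60-100)
E
```

```text
7.4667 [ -6.51185607 -63.26474563] 0.0714382206584067 [-0.18555516 -0.3765076  -1.17026573]
0.880314826965332 1 1
```

carry_out([
  [[0.1,0,0,0,0,0,0],[0.2,0,0,0,0,0,0],[0.3,0,0,0,0,0,0],[0.4,0,0,0,0,0,0],[0.5,0,0,0,0,0,0],[0.5,0,0,0,0,0,0],[0.5,0,0,0,0,0,0]],
])

```text
t: 8.1
tcp_pos: [0.5097, -0.0584, 0.0712]
tool_rot: [0.623, 0.783, 0.0, -0.0]
force: [-0.8, -1.0, 0.4]
finger_gap: -0.001
gripper_force: 0.0
```

```bash
cat > sh.py <<'E'
import cv2,sys
a,b=cv2.imread("pics/w3.png"),cv2.imread("pics/%s.png"%sys.argv[1])
r=cv2.matchTemplate(b[20:300,180:340],a[100:262,200:310],cv2.TM_CCOEFF_NORMED);_,m,_,l=cv2.minMaxLoc(r);print("match",m,l[0]-20,l[1]-80)
E
python3 look.py w5; python3 sh.py w5
```

```text
8.1 [ -6.50696577 -58.43327642] 0.07121261485933006 [-0.80256009 -0.97909212  0.35886166]
match 0.724533200263977 0 -14
```

View pics/w5.png

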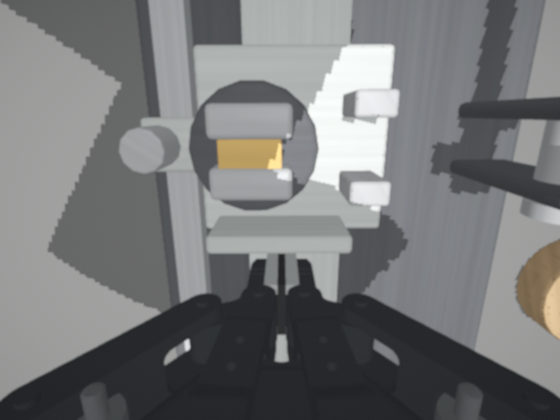

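The carrier has jumped about 6 mm ahead of the fingers: its leading edge moved from v=60 to 45, with a gap opening behind the push plate. It has clicked into the middle station, so I'm retreating and going back to the knob.

carry_out([
  [[-0.8,0,0,0,0,0,0],[-2,0,-1,0,0,0,0],[-2.5,0,-4,0,0,0,0],[-2.5,0,-7.5,0,0,0,0],[-2.5,0,-11,0,0,0,0],[-2.5,0,-14,0,0,0,0],[-0.5,0.4,-15,0,0,0,0],[3,1.2,-15,0,0,0,0],[6.5,2,-15,0,0,0,0],[10,2.8,-15,0,0,0,0],[13.5,3.6,-15,0,0,0,0],[17,4.2,-15,0,0,0,0]],
])

```text
t: 9.15
tcp_pos: [0.5129, 0.1174, 0.2216]
tool_rot: [0.623, 0.782, 0.0, 0.0]
force: [1.0, 0.2, 0.2]
finger_gap: -0.001
gripper_force: 0.0
```

carry_out([
  [[3,0.3,0,0,0,0,2],[5,0.4,0,0,0,0,4.5],[5.6,0.4,0,0,0,0,4.5],[5.6,0.4,0,0,0,0,4.5],[5.6,0.4,0,0,0,0,4.5],[5.6,0.4,0,0,0,0,4.5]],
])

```text
t: 9.65
tcp_pos: [0.5042, 0.1706, 0.2213]
tool_rot: [0.623, 0.782, -0.0, 0.0]
force: [0.1, -0.7, 0.8]
finger_gap: 0.528
gripper_force: 0.0
```

```bash
python3 - <<'E'
from h import *
p=np.load("p.npy");s=manip.sense();print(s["t"],w2sb(p,s["tcp_pos"])*1e3,s["tcp_pos"][2],s["finger_gap"],s["force"])
E
```

```text
9.65 [ 39.51250884 165.94186714] 0.22130994095128362 0.5278839355353735 [ 0.07908661 -0.65099261  0.76652755]
```

Lower over the knob, then swing it back with the -x finger.

carry_out([
  [[0.1,0,3,0,0,0,4.5],[0.1,0,6,0,0,0,4.5],[0.1,0,8.5,0,0,0,4.5],[0.1,0,9.7,0,0,0,4.5],[0.1,0,9.7,0,0,0,3.4],[0.1,0,9.7,0,0,0,3.4],[0.1,0,9.7,0,0,0,3.4]],
])

```text
t: 10.23
tcp_pos: [0.5047, 0.172, 0.1251]
tool_rot: [0.623, 0.782, 0.001, 0.001]
force: [-0.5, 0.2, 0.3]
finger_gap: 0.397
gripper_force: 0.0
```

carry_out([
  [[0.1,0.6,0,0,0,0,3.4],[0.5,1.3,0,0,0,0,3.4],[0.8,2.1,0,0,0,0,3.4],[1.1,2.9,0,0,0,0,3.4],[1.2,3.7,0,0,0,0,3.4],[1.3,4.5,0,0,0,0,3.4],[1.2,5.4,0,0,0,0,3.4],[1.1,6.3,0,0,0,0,3.4],[0.8,7.1,0,0,0,0,3.4],[0.6,7.7,0,0,0,0,3.4],[0.4,8.1,0,0,0,0,3.4],[0.3,8.3,0,0,0,0,3.4]],
])

```text
t: 11.23
tcp_pos: [0.5852, 0.1942, 0.1247]
tool_rot: [0.623, 0.783, 0.001, 0.001]
force: [-1.4, 0.3, 0.1]
finger_gap: 0.392
gripper_force: 0.8
```

carry_out([
  [[-0.1,0.2,0,0,0,0,3.4],[-0.2,0.4,0,0,0,0,3.4],[-0.2,0.5,0,0,0,0,3.4],[-0.2,0.5,0,0,0,0,3.4]],
])

```text
t: 11.57
tcp_pos: [0.5879, 0.1932, 0.1244]
tool_rot: [0.623, 0.783, -0.001, -0.001]
force: [-5.9, 0.4, 2.1]
finger_gap: 0.402
gripper_force: 2.3
```

```bash
python3 - <<'E'
from h import *
p=np.load("p.npy");s=manip.sense();print(s["t"],w2sb(p,s["tcp_pos"])*1e3,s["tcp_pos"][2],s["finger_gap"],s["force"])
E
```

```text
11.5667 [126.070126   169.24838926] 0.1243921145002521 0.4020679629402421 [-5.9236695   0.37874491  2.1193756 ]
```

carry_out([
  [[0,0.2,0,0,0,0,3.4],[0,0.4,0,0,0,0,3.4],[0,0.4,0,0,0,0,3.4],[0,0.4,0,0,0,0,3.4],[0,0.4,0,0,0,0,3.4]],
])

```text
t: 11.98
tcp_pos: [0.588, 0.1933, 0.1241]
tool_rot: [0.622, 0.783, -0.005, -0.004]
force: [-12.2, -3.8, 7.1]
finger_gap: 0.402
gripper_force: 5.6
```

carry_out([
  [[0,-0.4,0,0,0,0,3.4],[0,-0.7,0,0,0,0,4],[0,-0.7,-3,0,0,0,4.5],[0,-0.7,-6,0,0,0,4.5],[0,-0.7,-9,0,0,0,4.5],[-3,-1.5,-11,0,0,0,4.5],[-6,-2,-12,0,0,0,4.5],[-9,-2.5,-12,0,0,0,4.5],[-12,-3,-12,0,0,0,4.5],[-13,-3,-12,0,0,0,4.5],[-13,-3,-12,0,0,0,4.5]],
])

```text
t: 12.9
tcp_pos: [0.5949, 0.058, 0.2449]
tool_rot: [0.624, 0.781, 0.001, 0.002]
force: [-0.1, -0.0, 0.7]
finger_gap: 0.53
gripper_force: 0.0
```

```bash
python3 look.py w6
```

```text
12.9 [102.61085637  35.95506605] 0.24494403310848825 [-0.08391223 -0.03943864  0.70736359]
```

View pics/w6.png

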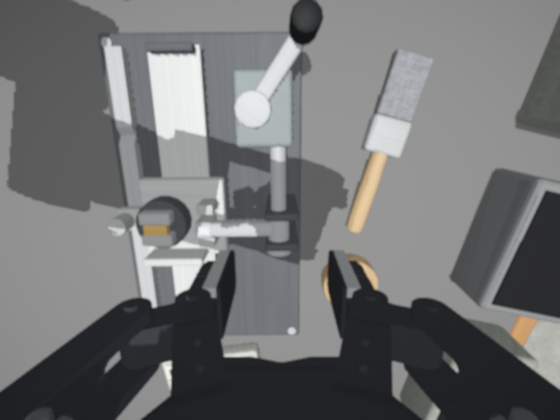

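The final view shows the beam lying flat at (240,229) with its nose between the cheeks at (209,210) and (209,245). The lever is fully back, with the knob at (306,20), and nothing else has moved. Handing in.

```bash
python3 -c "
from station import sign_off
print(sign_off())"
```

```text
the job is handed in; nothing more can be done
None
```

The carrier clicked into the middle station, the beam came down flat with its nose between the carrier's cheeks, and the lever went back to its stop; I handed the job in at about 13 s, with the gripper clear of everything and no other tools touched.

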